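# Loosen the two label reel nuts, one of them left-hand

### The arm

A 6-joint arm with a two-finger parallel gripper is mounted at the origin on the work surface. World frame = base frame: x ahead of the robot, y to its left, z up, the work surface at z = 0. Lengths are in m, angles in rad, forces in N, time in s.
With the tool pointing down it reaches from about 0.35 to 0.775 m from the base axis. Payload 5.5 kg.
Tool frame: the origin (TCP) lies at the very end of the fingers, on their centre line; the grasp point (between the pads) lies 19 mm behind it; z points along the fingers, y is the line along which they close (so a half turn about z gives the same grasp; the last joint's range is limited). The gripper opens to 85 mm and grips with 20 to 120 N. Pads are 22 mm wide; open, the fingers measure 114 mm over their backs; the gripper's body (76 mm by 85 mm) begins 54 mm behind the grasp point. The pads swing forward as they close: fully open they stand 13 mm farther back than shut.
Start: joints at [1.169, 0.313, 0.046, 1.304, 0, 1.431], TCP at [0.149, 0.555, 0.207] pointing down, gripper open.
Joint ranges: [-2.76, 2.76], [-0.86, 1.69], [-1.03, 1.26], [-2.2, 2.34], [-1.47, 1.5], [-3.14, 3.14]. Speed limits (rad/s): [2.57, 2.57, 3.14, 3.14, 3.14, 3.14].

### API

Orientations are given as a unit quaternion [w, x, y, z].
In Python, from workcell import env, imaging, ticket gives the robot as it stands. The module is installed in compiled form; this text tells all that it offers.
- The arm moves only by the tool apply_moves, never from a script. Its argument "rows" is a list of rows, each an object with "xyz": the shift along the tool's x, y, z in mm, a list of three; "turn": the turn, a rotation vector about the tool's x, y, z in rad, a list of three; "grip": the opening, from 0 (shut) to 1 (fully open). A call has 1 to 12 rows; each row is the pose to reach, as a shift and turn from the pose commanded when the call began, along the tool's axes at that moment; what a row does not reach only later rows make up. A row lasts 1/12 s, in which the tool goes at most 41.7 mm and 7.16 degrees, less where a joint would pass 70% of its speed; a pose out of reach is approached as far as the arm can. A call with a gripper value outside its range is refused whole. The fingers move at their own pace and stop on an object; "force" is the grip in N (left out, the last holds). Time passes only in rows, so rows that repeat a pose let the fingers close. It gives the time, the measured TCP pose, the force, the opening and the grip force at its end, in the units of the state.
- env.get_state(): the state, without advancing time (a new reading comes with each control period).
- imaging.read_camera(name): name is "side" or "top"; returns a dict with "color" (400x640x3 uint8, blue, green, red), "z_map" (400x640 float32, m along the optical axis (not along the pixel's ray), 0 where there is no reading), "camera_matrix" (3x3 intrinsics, pixels), "view" (4x4, takes a point from world to camera coordinates). Camera axes: x right, y down, z forward; pixel columns grow to the right and rows downward; lengths in m; the calibration is good to about 2 mm. A picture is of the moment at which its call begins.
- ticket.hand_in(): hands the job in; it is judged then, once.
The state is a dict: "clock": time; "joint_pos": joint angles; "qvel": joint speeds; "tau": joint torques, N m; "tcp_pos": TCP position; "orientation": TCP orientation; "wrist_force": force on the tool from outside, world axes, zero at the start; "ft_torque": the same for the moment, N m; "finger_gap": finger opening in m; "grip_force": force on a finger pad.
Only numpy, scipy, OpenCV 4.12 (cv2) and the standard library are available. Lean on these libraries where they do the work, as an engineer would, in place of code of your own. Each camera call takes 0.05 s, during which the arm holds its last target. There are 200 camera calls.

### The job

The two label reels on the packing table are due for a change: loosen the clamping nut on each by at least a quarter turn, pushing its red bar handle round. One of the two has a left-hand thread and nothing marks which, so try both directions to find the way each one comes loose. Leave the cartons, bottles and tub on the table where they are.

Things in the scene. Friction and masses are not known exactly. Their poses are not given: they have to be found in the camera images.
- nut_a_bar (a point): Centre of the red bar handle of a reel's clamping nut, on the nut's upright axis, half-way up the bar, 122 mm above the table. The bar is level, 150 mm long (75 mm each side of the axis), 18 wide, 20 tall; x of this frame runs along the bar, z up. Boss at its centre: diameter 42 mm; flange below: diameter 66 mm, top 98 mm above the table. It only turns; its rise on the thread is negligible.
- nut_a (a joint): Turn of this nut in rad: 0 = clamped tight (the start), growing as it is loosened, whichever way its thread runs; ends at 6.0. Pushed the tightening way the tight nut does not yield. The loosening way it turns with a steady resistance of about 0.3 N m (5 N at 60 mm from the axis) and stays where it is left.
- reel_a_top (a point): Top centre of the white paper label reel under this nut, 86 mm above the table: diameter 128 mm, on an aluminium platter of diameter 140 mm and a grey foot, all fixed to the table. Between the reel's top and the underside of the bar (112 mm above the table) is room for a fingertip beside the bar, to push it sideways.
- nut_b_bar (a point): The other nut, alike to look at. Centre of the red bar handle of a reel's clamping nut, on its axis, half-way up the bar, 122 mm above the table. The bar is level, 150 mm long (75 mm each side of the axis), 18 wide, 20 tall; x of this frame runs along the bar, z up. Boss at its centre: diameter 42 mm; flange below: diameter 66 mm, top 98 mm above the table. It only turns; its rise on the thread is negligible.
- nut_b (a joint): Turn of this nut in rad: 0 = clamped tight (the start), growing as it is loosened, whichever way its thread runs; ends at 6.0. Pushed the tightening way the tight nut does not yield. The loosening way it turns with a steady resistance of about 0.3 N m (5 N at 60 mm from the axis) and stays where it is left.
- reel_b_top (a point): Top centre of the white paper label reel under this nut, 86 mm above the table: diameter 128 mm, on an aluminium platter of diameter 140 mm and a grey foot, all fixed to the table. Between the reel's top and the underside of the bar (112 mm above the table) is room for a fingertip beside the bar, to push it sideways.
- carton_orange: Bystander: orange carton lying flat, 110 x 65 x 28 mm, origin under its centre.
- carton_red: Bystander: red carton lying flat, 80 x 140 x 35 mm, origin under its centre.
- carton_yellow: Bystander: yellow carton lying flat, 130 x 70 x 30 mm, origin under its centre.
- dropper_1: Bystander: upright white dropper bottle with a black pointed cap, diameter 40 mm, 112 mm tall, origin under its centre.
- dropper_2: Bystander: upright black dropper bottle with a white pointed cap, diameter 40 mm, 112 mm tall, origin under its centre.
- dropper_3: Bystander: upright white dropper bottle with a white pointed cap, diameter 40 mm, 112 mm tall, origin under its centre.
- tub: Bystander: upright round tub, diameter 74 mm, 110 mm tall, origin under its centre.

How it is judged:
By the outcome, as a careful person would: the job done as asked, in the order asked, and still so for the second after the job is handed in, with the robot touching nothing.
It also fails if it takes over 51 s, if anything falls off the work surface, if the arm or the gripper's body presses on something with over 40 N, if the wrist force passes 120 N, or if a joint passes its speed limit or range.

## Working session

There is one attempt and no reset: what is moved stays moved. The work goes in short steps, Python scripts to look and compute and a tool call to move; the robot and the scene stay as the last step left them, time stands still between calls to the robot, and variables do not carry over. Pictures are saved under pics/ and viewed, at most 10 in all, crops included, and the job is handed in when it is done.

Besides the shell and the picture viewer there is one more tool, called by a JSON object that holds its "name" and its "arguments". apply_moves: Moves the arm, as the interface text tells. Its arguments: {"type":"object","properties":{"rows":{"type":"array"},"force":{"type":"number"}},"required":["rows"]}

```bash
mkdir -p pics
cat > h.py <<'E'
import numpy as np, cv2
from workcell import env, imaging, ticket
def shot(n):
    c=imaging.read_camera(n); return c
def world(c,u,v):
    # z_map point
    K=np.array(c["camera_matrix"]);V=np.array(c["view"]);z=c["z_map"][v,u]
    p=np.linalg.inv(K)@np.vstack([u*z,v*z,z])
    return (V[:3,:3].T@(p-V[:3,3:4])).T
E
python3 - <<'E'
from h import *
for n in("top","side"):
    c=shot(n); cv2.imwrite(f"pics/{n}0.png",c["color"])
    print(n,np.round(c["camera_matrix"],1).tolist(),np.round(c["view"],3).tolist())
    hsv=cv2.cvtColor(c["color"],cv2.COLOR_BGR2HSV)
    m=((hsv[...,0]<8)|(hsv[...,0]>172))&(hsv[...,1]>140)&(hsv[...,2]>60)
    k,l,s,ce=cv2.connectedComponentsWithStats(m.astype(np.uint8))
    for i in range(1,k):
        if s[i,4]<40: continue
        v,u=np.where((l==i)&(c["z_map"]>0)); w=world(c,u,v)
        t=w[w[:,2]>np.percentile(w[:,2],60)-.004]
        (cx,cy),(a,b),an=cv2.minAreaRect((t[:,:2]*1000).astype(np.float32))
        print(s[i],ce[i].round(),"z%",np.percentile(w[:,2],[5,50,95]).round(3),"rect",round(cx),round(cy),round(a),round(b),round(an))
print(env.get_state())
E
```

```text
top [[489.3, 0.0, 315.2], [0.0, 489.3, 213.4], [0.0, 0.0, 1.0]] [[-0.009, -1.0, -0.002, 0.021], [-0.979, 0.009, -0.203, 0.589], [0.203, 0.0, -0.979, 1.501], [0.0, 0.0, 0.0, 1.0]]
[299 166  41  24 940] [319. 177.] z% [0.029 0.036 0.042] rect 718 2 132 76 90
[393 198  16  46 298] [401. 222.] z% [0.111 0.134 0.139] rect 550 -246 38 142 83
[233 234  47  15 313] [256. 241.] z% [0.123 0.134 0.14 ] rect 493 194 137 40 86
side [[405.1, 0.0, 327.8], [0.0, 405.1, 207.4], [0.0, 0.0, 1.0]] [[-0.996, -0.094, -0.008, 0.57], [-0.056, 0.663, -0.746, 0.086], [0.075, -0.742, -0.666, 1.115], [0.0, 0.0, 0.0, 1.0]]
[320 138  44  13 313] [342. 144.] z% [0.113 0.127 0.132] rect 552 -240 37 140 83
[ 258  201   35   41 1134] [275. 221.] z% [0.012 0.032 0.035] rect 720 6 78 140 0
[346 225  17  54 488] [354. 253.] z% [0.107 0.131 0.134] rect 493 199 36 147 2
{'clock': 0.1, 'joint_pos': array([1.16939287e+00, 3.13921871e-01, 4.50995460e-02, 1.30362019e+00,
       1.00690629e-05, 1.43118594e+00]), 'qvel': array([ 0.00011523, -0.00301528,  0.00290609,  0.00060237,  0.00109285,
        0.00028218]), 'tau': array([ 2.68363830e-03, -4.81729209e+01,  2.99242365e+01,  1.28011167e-02,
       -8.37098924e-05,  9.30699827e-06]), 'tcp_pos': array([0.14863214, 0.55494055, 0.20610288]), 'orientation': array([-2.24799223e-04,  1.30523022e-01,  9.91444937e-01, -7.91819584e-04]), 'wrist_force': array([-0.77121089, -0.41515337,  0.31483686]), 'ft_torque': array([-0.0181003 , -0.00612232,  0.0040931 ]), 'grip_force': 0.0, 'finger_gap': 0.08536244613095799}
```

View pics/top0.png

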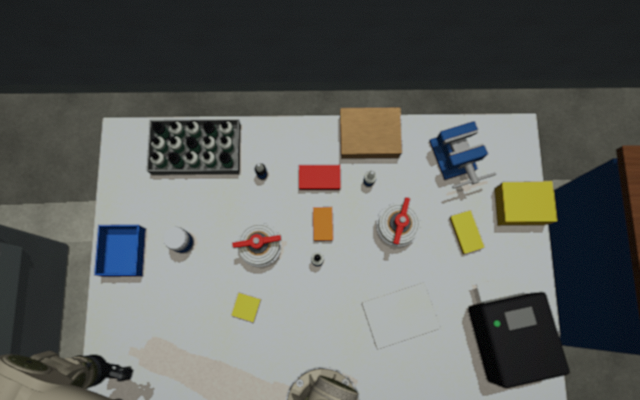

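View pics/side0.png

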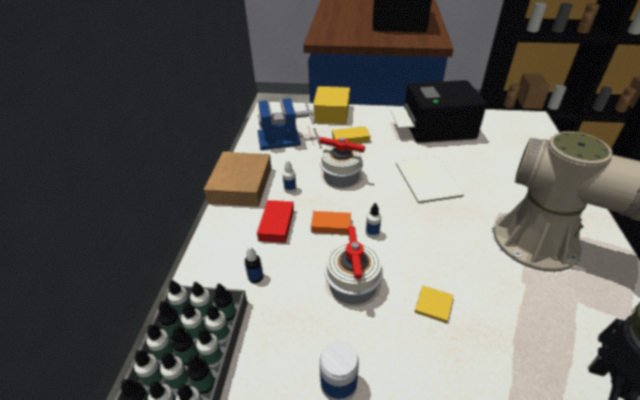

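The top view shows nut bars at about (257,241) and (401,222). The tub is at (178,240), and the droppers are at (261,171), (317,260) and (369,180). The side view shows the same two nuts at (354,253) and (342,144). Next I'll measure the bars' axes and headings more exactly, plus the tall bystanders.

```bash
cat >> h.py <<'E'
def ray(c,u,v,z):
    K=np.array(c["camera_matrix"]);V=np.array(c["view"]);R=V[:3,:3]
    d=R.T@np.linalg.inv(K)@np.vstack([u,v,np.ones(len(u))]); o=-R.T@V[:3,3]
    return (o[:,None]+d*(z-o[2])/d[2]).T
def bars(c):
    hsv=cv2.cvtColor(c["color"],cv2.COLOR_BGR2HSV)
    m=((hsv[...,0]<8)|(hsv[...,0]>172))&(hsv[...,1]>140)&(hsv[...,2]>60)
    k,l,s,ce=cv2.connectedComponentsWithStats(m.astype(np.uint8)); out=[]
    for i in range(1,k):
        v,u=np.where(l==i); 
        if len(u)<100 or len(u)>700: continue
        w=ray(c,u,v,.128)[:,:2]*1000
        if abs(np.median(w[:,0])-720)<40: continue
        mu=w.mean(0); d=np.linalg.svd(w-mu,full_matrices=False)[2][0]
        t=(w-mu)@d; mid=mu+d*(t.max()+t.min())/2
        out.append((mid.round(),round(t.max()-t.min()),round(np.degrees(np.arctan2(d[1],d[0]))%180,1)))
    return out
E
python3 - <<'E'
from h import *
for n in("top","side"):
    c=shot(n); print(n,bars(c))
    if n=="top":
        for q in((261,171),(317,260),(369,180),(178,240)):
            u,v=np.meshgrid(np.arange(q[0]-14,q[0]+15),np.arange(q[1]-14,q[1]+15)); w=world(c,u.ravel(),v.ravel())
            w=w[(w[:,2]>.05)&(w[:,2]<.14)]; print(q,(np.median(w,0)*1000).round(),w[:,2].max().round(3))
E
```

```text
top [(array([ 552., -245.]), 145, np.float64(163.5)), (array([491., 195.]), 141, np.float64(98.5))]
(261, 171) [730. 190.  76.] 0.12
(317, 260) [443.  11.  75.] 0.117
(369, 180) [ 702. -160.   75.] 0.114
(178, 240) [504. 439. 109.] 0.122
side [(array([ 554., -232.]), 145, np.float64(163.0)), (array([493., 200.]), 161, np.float64(99.5))]
```

{"name": "apply_moves", "arguments": {"rows": [{"xyz":[-402,-204,0],"turn":[0,0,1.17],"grip":0.65},{"xyz":[-402,-204,0],"turn":[0,0,1.17],"grip":0.65},{"xyz":[-402,-204,0],"turn":[0,0,1.17],"grip":0.65},{"xyz":[-402,-204,0],"turn":[0,0,1.17],"grip":0.65},{"xyz":[-402,-204,0],"turn":[0,0,1.17],"grip":0.65},{"xyz":[-402,-204,0],"turn":[0,0,1.17],"grip":0.65},{"xyz":[-402,-204,0],"turn":[0,0,1.17],"grip":0.65},{"xyz":[-402,-204,0],"turn":[0,0,1.17],"grip":0.65},{"xyz":[-402,-204,0],"turn":[0,0,1.17],"grip":0.65},{"xyz":[-402,-204,0],"turn":[0,0,1.17],"grip":0.65},{"xyz":[-402,-204,0],"turn":[0,0,1.17],"grip":0.65},{"xyz":[-402,-204,0],"turn":[0,0,1.17],"grip":0.65}]}}

```text
clock: 1.2
tcp_pos: [0.4889, 0.2502, 0.2063]
orientation: [0.001, 0.659, 0.752, 0.0]
wrist_force: [0.1, -0.1, -0.1]
finger_gap: 0.0554
grip_force: 0.0
```

{"name": "apply_moves", "arguments": {"rows": [{"xyz":[0,0,0],"turn":[0,0,0],"grip":0.65},{"xyz":[0,0,0],"turn":[0,0,0],"grip":0.65},{"xyz":[0,0,25],"turn":[0,0,0],"grip":0.65},{"xyz":[0,0,45],"turn":[0,0,0],"grip":0.65},{"xyz":[0,0,60],"turn":[0,0,0],"grip":0.65},{"xyz":[0,0,60],"turn":[0,0,0],"grip":0.65}]}}

```text
clock: 1.7
tcp_pos: [0.4807, 0.2549, 0.1438]
orientation: [-0.002, 0.655, 0.755, -0.003]
wrist_force: [-0.4, 0.2, -0.4]
finger_gap: 0.0557
grip_force: 0.0
```

Run:
```python
from h import *
a=shot("top")["color"][180:300,190:330]; b=shot("side")["color"][180:320,280:440]
cv2.imwrite("pics/n1.png",np.hstack([cv2.resize(a,(400,343)),cv2.resize(b,(392,343))]))
print(env.get_state()["tcp_pos"])
```

```text
[0.48296769 0.25529596 0.14695206]
```

View pics/n1.png

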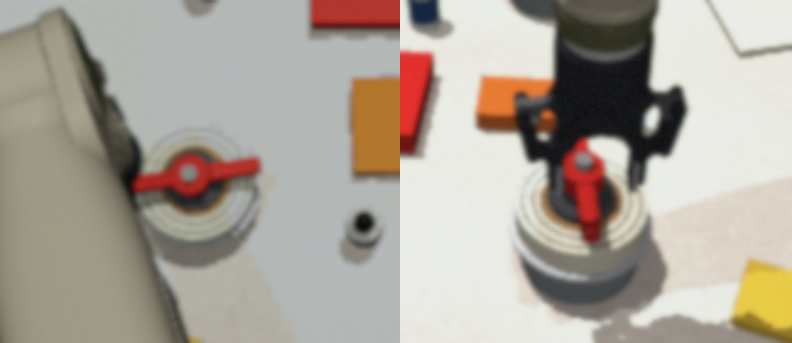

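Run:
```python
from h import *
c=shot("side");K=np.array(c["camera_matrix"]);V=np.array(c["view"])
for n,p in dict(tcp=(483,255,147),tipL=(483+28,259,154),tipR=(455,251,154),barend=(482,271,132),boss=(492,197,132),farend=(502,123,132)).items():
    q=K@(V[:3,:3]@np.array(p)/1000+V[:3,3]) if 0 else K@(V[:3,:3]@(np.array(p)/1000)+V[:3,3]); q=q[:2]/q[2]
    print(n,q.round(),((q-[280,180])*2.45).round()+[400,0])
```

```text
tcp [358. 263.] [590. 203.]
tipL [345. 261.] [558. 200.]
tipR [371. 260.] [623. 197.]
barend [358. 273.] [590. 229.]
boss [354. 248.] [582. 165.]
farend [352. 225.] [576. 109.]
```

The near-view crop shows the two fingertips, at about (555,190) and (635,185), one on each side of the bar's near end at (590,230). That matches the projection, so I'll lower and then feel for the bar on one side.

{"name": "apply_moves", "arguments": {"rows": [{"xyz":[0,0,20],"turn":[0,0,0],"grip":0.65},{"xyz":[0,0,38],"turn":[0,0,0],"grip":0.65},{"xyz":[0,0,50],"turn":[0,0,0],"grip":0.65},{"xyz":[0,0,50],"turn":[0,0,0],"grip":0.65},{"xyz":[0,-6,50],"turn":[0,0,0],"grip":0.65},{"xyz":[0,-12,50],"turn":[0,0,0],"grip":0.65},{"xyz":[0,-16,50],"turn":[0,0,0],"grip":0.65},{"xyz":[0,-18,50],"turn":[0,0,0],"grip":0.65},{"xyz":[0,-18,50],"turn":[0,0,0],"grip":0.65}]}}

```text
clock: 2.6
tcp_pos: [0.4663, 0.252, 0.0979]
orientation: [0.0, 0.656, 0.755, 0.001]
wrist_force: [0.2, -0.7, 0.0]
finger_gap: 0.0558
grip_force: 0.0
```

{"name": "apply_moves", "arguments": {"rows": [{"xyz":[0,-3,0],"turn":[0,0,0],"grip":0.65},{"xyz":[0,-5,0],"turn":[0,0,0],"grip":0.65},{"xyz":[0,-7,0],"turn":[0,0,0],"grip":0.65},{"xyz":[0,-8,0],"turn":[0,0,0],"grip":0.65},{"xyz":[0,-8,0],"turn":[0,0,0],"grip":0.65}]}}

```text
clock: 3.02
tcp_pos: [0.4654, 0.2519, 0.098]
orientation: [0.004, 0.657, 0.754, 0.005]
wrist_force: [17.1, 2.4, -9.8]
finger_gap: 0.0555
grip_force: 8.2
```

CCW hits a hard stop: 17 N with no motion, where the loosening way would yield at about 5 N. So this nut loosens clockwise. I'll back off, lift, and flip the wrist half a turn so there's room to turn clockwise.

{"name": "apply_moves", "arguments": {"rows": [{"xyz":[0,16,0],"turn":[0,0,0],"grip":0.65},{"xyz":[0,26,0],"turn":[0,0,0],"grip":0.65},{"xyz":[0,26,-30],"turn":[0,0,0],"grip":0.65},{"xyz":[0,26,-60],"turn":[0,0,0],"grip":0.65},{"xyz":[0,26,-70],"turn":[0,0,-0.12],"grip":0.65},{"xyz":[0,26,-70],"turn":[0,0,-0.24],"grip":0.65},{"xyz":[0,26,-70],"turn":[0,0,-0.36],"grip":0.65},{"xyz":[0,26,-70],"turn":[0,0,-0.48],"grip":0.65},{"xyz":[0,26,-70],"turn":[0,0,-0.6],"grip":0.65},{"xyz":[0,26,-70],"turn":[0,0,-0.72],"grip":0.65},{"xyz":[0,26,-70],"turn":[0,0,-0.84],"grip":0.65},{"xyz":[0,26,-70],"turn":[0,0,-0.96],"grip":0.65}]}}

```text
clock: 4.02
tcp_pos: [0.4842, 0.2543, 0.1669]
orientation: [-0.0, 0.231, 0.973, -0.0]
wrist_force: [-0.3, 0.3, 0.7]
finger_gap: 0.0555
grip_force: 0.0
```

{"name": "apply_moves", "arguments": {"rows": [{"xyz":[0,0,0],"turn":[0,0,-0.12],"grip":0.65},{"xyz":[0,0,0],"turn":[0,0,-0.24],"grip":0.65},{"xyz":[0,0,0],"turn":[0,0,-0.36],"grip":0.65},{"xyz":[0,0,0],"turn":[0,0,-0.48],"grip":0.65},{"xyz":[0,0,0],"turn":[0,0,-0.6],"grip":0.65},{"xyz":[0,0,0],"turn":[0,0,-0.72],"grip":0.65},{"xyz":[0,0,0],"turn":[0,0,-0.84],"grip":0.65},{"xyz":[0,0,0],"turn":[0,0,-0.96],"grip":0.65},{"xyz":[0,0,0],"turn":[0,0,-1.08],"grip":0.65},{"xyz":[0,0,0],"turn":[0,0,-1.2],"grip":0.65},{"xyz":[0,0,0],"turn":[0,0,-1.32],"grip":0.65},{"xyz":[0,0,0],"turn":[0,0,-1.44],"grip":0.65}]}}

```text
clock: 5.02
tcp_pos: [0.4842, 0.2543, 0.1669]
orientation: [-0.0, -0.468, 0.884, 0.0]
wrist_force: [0.1, 0.2, 0.3]
finger_gap: 0.0554
grip_force: 0.0
```

{"name": "apply_moves", "arguments": {"rows": [{"xyz":[0,0,0],"turn":[0,0,-0.12],"grip":0.65},{"xyz":[0,0,0],"turn":[0,0,-0.24],"grip":0.65},{"xyz":[0,0,0],"turn":[0,0,-0.36],"grip":0.65},{"xyz":[0,0,0],"turn":[0,0,-0.48],"grip":0.65},{"xyz":[0,0,0],"turn":[0,0,-0.6],"grip":0.65},{"xyz":[0,0,0],"turn":[0,0,-0.74],"grip":0.65},{"xyz":[0,0,0],"turn":[0,0,-0.74],"grip":0.65},{"xyz":[0,0,0],"turn":[0,0,-0.74],"grip":0.65}]}}

```text
clock: 5.68
tcp_pos: [0.4843, 0.2543, 0.1669]
orientation: [0.0, 0.753, -0.658, -0.0]
wrist_force: [-0.1, 0.4, -1.0]
finger_gap: 0.0558
grip_force: 0.0
```

{"name": "apply_moves", "arguments": {"rows": [{"xyz":[0,0,25],"turn":[0,0,0],"grip":0.65},{"xyz":[0,0,50],"turn":[0,0,0],"grip":0.65},{"xyz":[0,0,69],"turn":[0,0,0],"grip":0.65},{"xyz":[0,-8,70],"turn":[0,0,0],"grip":0.65},{"xyz":[0,-14,70],"turn":[0,0,0],"grip":0.65},{"xyz":[0,-18.5,70],"turn":[0,0,0],"grip":0.65},{"xyz":[2.1,-24,70],"turn":[0,0,0.1],"grip":0.65},{"xyz":[4.8,-29.6,70],"turn":[0,0,0.2],"grip":0.65},{"xyz":[8,-34.7,70],"turn":[0,0,0.3],"grip":0.65},{"xyz":[8,-34.7,70],"turn":[0,0,0.3],"grip":0.65}]}}

```text
clock: 6.52
tcp_pos: [0.5206, 0.2513, 0.0978]
orientation: [0.0, -0.646, 0.763, 0.0]
wrist_force: [-1.3, 0.8, -0.8]
finger_gap: 0.0556
grip_force: 0.9
```

{"name": "apply_moves", "arguments": {"rows": [{"xyz":[2.1,-5.6,0],"turn":[0,0,0.1],"grip":0.65},{"xyz":[4.8,-11.1,0],"turn":[0,0,0.2],"grip":0.65},{"xyz":[8,-16.2,0],"turn":[0,0,0.3],"grip":0.65},{"xyz":[11.7,-20.9,0],"turn":[0,0,0.4],"grip":0.65},{"xyz":[15.9,-25.3,0],"turn":[0,0,0.5],"grip":0.65},{"xyz":[20.5,-29.2,0],"turn":[0,0,0.6],"grip":0.65},{"xyz":[25.4,-32.7,0],"turn":[0,0,0.7],"grip":0.65},{"xyz":[30.7,-35.6,0],"turn":[0,0,0.8],"grip":0.65},{"xyz":[36.3,-38,0],"turn":[0,0,0.9],"grip":0.65},{"xyz":[42,-39.9,0],"turn":[0,0,1.0],"grip":0.65},{"xyz":[47.9,-41.1,0],"turn":[0,0,1.1],"grip":0.65},{"xyz":[53.9,-41.8,0],"turn":[0,0,1.2],"grip":0.65}]}}

```text
clock: 7.52
tcp_pos: [0.5541, 0.1931, 0.0982]
orientation: [0.002, -0.103, 0.995, 0.002]
wrist_force: [1.7, 6.7, -4.4]
finger_gap: 0.0555
grip_force: 2.8
```

{"name": "apply_moves", "arguments": {"rows": [{"xyz":[2.1,-5.6,0],"turn":[0,0,0.1],"grip":0.65},{"xyz":[4.8,-11.1,0],"turn":[0,0,0.2],"grip":0.65},{"xyz":[8,-16.2,0],"turn":[0,0,0.3],"grip":0.65},{"xyz":[11.7,-20.9,0],"turn":[0,0,0.4],"grip":0.65},{"xyz":[15.9,-25.3,0],"turn":[0,0,0.5],"grip":0.65},{"xyz":[15.9,-25.3,0],"turn":[0,0,0.5],"grip":0.65}]}}

```text
clock: 8.02
tcp_pos: [0.5445, 0.1638, 0.0988]
orientation: [0.002, 0.146, 0.989, 0.001]
wrist_force: [2.0, 2.0, -1.0]
finger_gap: 0.0554
grip_force: 1.1
```

Nut A turned about 2 rad clockwise at 2–7 N. Now I'll back off, lift, and cross to the other nut. The present wrist heading already matches that bar.

{"name": "apply_moves", "arguments": {"rows": [{"xyz":[0,16,0],"turn":[0,0,0],"grip":0.65},{"xyz":[0,16,-10],"turn":[0,0,0],"grip":0.65},{"xyz":[0,16,-45],"turn":[0,0,0],"grip":0.65},{"xyz":[0,16,-80],"turn":[0,0,0],"grip":0.65},{"xyz":[0,10,-110],"turn":[0,0,0],"grip":0.65},{"xyz":[0,-15,-110],"turn":[0,0,0],"grip":0.65},{"xyz":[-9,-55,-110],"turn":[0,0,0],"grip":0.65},{"xyz":[-16,-95,-110],"turn":[0,0,0],"grip":0.65},{"xyz":[-23,-135,-110],"turn":[0,0,0],"grip":0.65},{"xyz":[-30,-175,-110],"turn":[0,0,0],"grip":0.65},{"xyz":[-37,-215,-110],"turn":[0,0,0],"grip":0.65},{"xyz":[-44,-255,-110],"turn":[0,0,0],"grip":0.65}]}}

```text
clock: 9.02
tcp_pos: [0.5108, -0.096, 0.2088]
orientation: [0.001, 0.144, 0.99, -0.001]
wrist_force: [0.9, 0.2, -0.2]
finger_gap: 0.0554
grip_force: 0.0
```

{"name": "apply_moves", "arguments": {"rows": [{"xyz":[-7,-40,0],"turn":[0,0,0],"grip":0.65},{"xyz":[-14,-80,0],"turn":[0,0,0],"grip":0.65},{"xyz":[-20,-115,0],"turn":[0,0,0],"grip":0.65},{"xyz":[-23,-129,15],"turn":[0,0,0],"grip":0.65},{"xyz":[-23,-129,40],"turn":[0,0,0],"grip":0.65},{"xyz":[-23,-129,50],"turn":[0,0,0],"grip":0.65},{"xyz":[-23,-129,50],"turn":[0,0,0],"grip":0.65},{"xyz":[-23,-129,50],"turn":[0,0,0],"grip":0.65}]}}

```text
clock: 9.68
tcp_pos: [0.4955, -0.2233, 0.1574]
orientation: [-0.0, 0.144, 0.99, 0.0]
wrist_force: [0.2, 0.1, 0.5]
finger_gap: 0.0555
grip_force: 0.0
```

Run:
```python
from h import *
t=shot("top"); s=shot("side"); print(bars(t),bars(s)); print(env.get_state()["tcp_pos"],env.get_state()["orientation"])
a=t["color"][160:300,200:440]; b=s["color"][90:320,270:430]
cv2.imwrite("pics/n2.png",np.hstack([cv2.resize(a,(480,280)),cv2.resize(b[:140],(320,280))]))
K=np.array(s["camera_matrix"]);V=np.array(s["view"]);p=env.get_state()["tcp_pos"]; yh=np.array([.289,.957,0])*.028
for p in (p+yh+[0,0,.006],p-yh+[0,0,.006]):
    q=K@(V[:3,:3]@p+V[:3,3]); q=q[:2]/q[2]; print(((q-[270,90])*2).round()+[480,0])
```

```text
[(array([492., 193.]), 144, np.float64(166.6))] [(array([ 554., -232.]), 145, np.float64(162.6)), (array([493., 205.]), 144, np.float64(166.0))]
[ 0.49655598 -0.22356449  0.15847038] [ 8.97625050e-04  1.44358830e-01  9.89524913e-01 -4.11156238e-04]
[653. 102.]
[665.  83.]
```

View pics/n2.png

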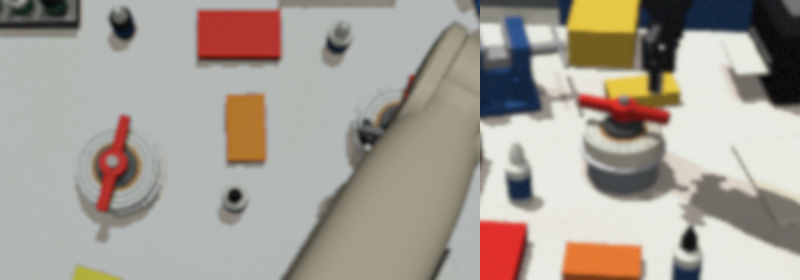

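In the crop, nut A's bar has turned from 98.5° to 166.6°, which is 112° clockwise, and its neighbours are unmoved. The fingers at (655,85) hang over the near end of the other bar at (665,117). I'll lower here, then feel for the bar.

{"name": "apply_moves", "arguments": {"rows": [{"xyz":[0,0,12],"turn":[0,0,0],"grip":0.65},{"xyz":[0,0,24],"turn":[0,0,0],"grip":0.65},{"xyz":[0,0,36],"turn":[0,0,0],"grip":0.65},{"xyz":[0,0,48],"turn":[0,0,0],"grip":0.65},{"xyz":[0,0,60],"turn":[0,0,0],"grip":0.65},{"xyz":[0,0,60],"turn":[0,0,0],"grip":0.65},{"xyz":[0,-5,60],"turn":[0,0,0],"grip":0.65},{"xyz":[0,-9,60],"turn":[0,0,0],"grip":0.65},{"xyz":[0,-12,60],"turn":[0,0,0],"grip":0.65},{"xyz":[0,-12,60],"turn":[0,0,0],"grip":0.65}]}}

```text
clock: 10.62
tcp_pos: [0.4929, -0.2365, 0.098]
orientation: [0.001, 0.146, 0.989, -0.001]
wrist_force: [-0.2, -0.1, -0.0]
finger_gap: 0.0559
grip_force: 0.0
```

{"name": "apply_moves", "arguments": {"rows": [{"xyz":[0,-3,0],"turn":[0,0,0],"grip":0.65},{"xyz":[0,-6,0],"turn":[0,0,0],"grip":0.65},{"xyz":[0,-8,0],"turn":[0,0,0],"grip":0.65},{"xyz":[0,-10,0],"turn":[0,0,0],"grip":0.65},{"xyz":[0,-10,0],"turn":[0,0,0],"grip":0.65}]}}

```text
clock: 11.03
tcp_pos: [0.4893, -0.2454, 0.0968]
orientation: [0.0, 0.146, 0.989, -0.0]
wrist_force: [-0.2, -0.7, -0.3]
finger_gap: 0.0554
grip_force: 0.0
```

{"name": "apply_moves", "arguments": {"rows": [{"xyz":[0,-3,0],"turn":[0,0,0],"grip":0.65},{"xyz":[0,-6,0],"turn":[0,0,0],"grip":0.65},{"xyz":[0,-8,0],"turn":[0,0,0],"grip":0.65},{"xyz":[0,-10,0],"turn":[0,0,0],"grip":0.65},{"xyz":[0,-10,0],"turn":[0,0,0],"grip":0.65}]}}

```text
clock: 11.45
tcp_pos: [0.4862, -0.2529, 0.0967]
orientation: [-0.0, 0.145, 0.989, 0.002]
wrist_force: [-0.4, 5.4, 1.5]
finger_gap: 0.0553
grip_force: 2.5
```

Run:
```python
from h import *
s=shot("side"); print(bars(s)); print(env.get_state()["wrist_force"])
```

```text
[(array([ 565., -234.]), 123, np.float64(167.8)), (array([493., 205.]), 144, np.float64(165.9))]
[1.02698862 5.19984933 1.4104764 ]
```

{"name": "apply_moves", "arguments": {"rows": [{"xyz":[0,-2,0],"turn":[0,0,0],"grip":0.65},{"xyz":[0,-4,0],"turn":[0,0,0],"grip":0.65},{"xyz":[0,-6,0],"turn":[0,0,0],"grip":0.65},{"xyz":[0,-6,0],"turn":[0,0,0],"grip":0.65}]}}

```text
clock: 11.83
tcp_pos: [0.4845, -0.2586, 0.0966]
orientation: [-0.0, 0.145, 0.989, 0.002]
wrist_force: [0.5, 6.0, 1.7]
finger_gap: 0.0558
grip_force: 2.6
```

It yields at a steady 6 N, so this nut loosens counterclockwise. I'll follow it round.

{"name": "apply_moves", "arguments": {"rows": [{"xyz":[-4,-5.8,0],"turn":[0,0,-0.12],"grip":0.65},{"xyz":[-8.6,-11.2,0],"turn":[0,0,-0.24],"grip":0.65},{"xyz":[-13.6,-16.1,0],"turn":[0,0,-0.36],"grip":0.65},{"xyz":[-19,-20.4,0],"turn":[0,0,-0.48],"grip":0.65},{"xyz":[-25,-24.2,0],"turn":[0,0,-0.6],"grip":0.65},{"xyz":[-31.4,-27.4,0],"turn":[0,0,-0.7],"grip":0.65},{"xyz":[-38,-30,0],"turn":[0,0,-0.8],"grip":0.65},{"xyz":[-38,-30,0],"turn":[0,0,-0.8],"grip":0.65}]}}

```text
clock: 12.5
tcp_pos: [0.5117, -0.2991, 0.0964]
orientation: [-0.001, -0.253, 0.967, 0.001]
wrist_force: [-3.3, 2.9, 2.6]
finger_gap: 0.0553
grip_force: 2.1
```

Run:
```python
from h import *
t=shot("top"); s=shot("side"); print(bars(t),bars(s)); print(env.get_state()["wrist_force"])
cv2.imwrite("pics/n3.png",np.hstack([cv2.resize(t["color"][170:310,340:480],(400,400)),cv2.resize(s["color"][90:210,280:400],(400,400))]))
```

```text
[(array([ 564., -235.]), 109, np.float64(36.4)), (array([492., 193.]), 144, np.float64(166.6))] [(array([ 555., -228.]), 134, np.float64(39.5)), (array([493., 205.]), 144, np.float64(166.0))]
[-3.01061313  2.96188809  2.41551476]
```

View pics/n3.png

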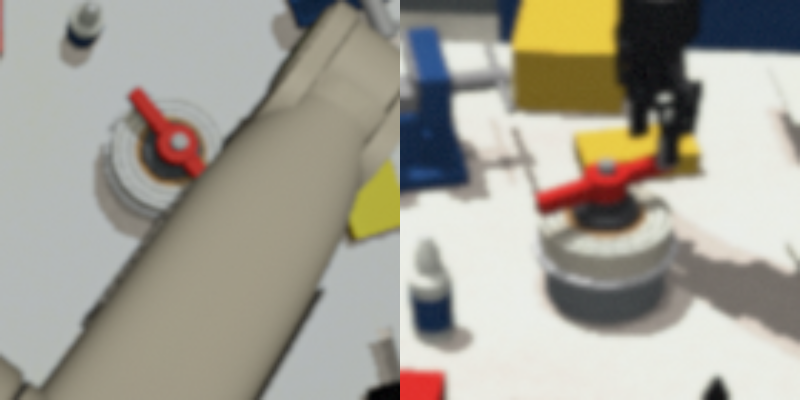

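The crop shows the bar at about 37–39°, meaning it has turned roughly 55° counterclockwise, with the fingers still straddling its end. I'll continue for about another 1.1 rad.

{"name": "apply_moves", "arguments": {"rows": [{"xyz":[-3.5,-6.2,0],"turn":[0,0,-0.11],"grip":0.65},{"xyz":[-7.7,-12.1,0],"turn":[0,0,-0.22],"grip":0.65},{"xyz":[-12.4,-17.5,0],"turn":[0,0,-0.33],"grip":0.65},{"xyz":[-17.6,-22.4,0],"turn":[0,0,-0.44],"grip":0.65},{"xyz":[-23,-26.8,0],"turn":[0,0,-0.55],"grip":0.65},{"xyz":[-29.3,-30.5,0],"turn":[0,0,-0.66],"grip":0.65},{"xyz":[-35.7,-33.7,0],"turn":[0,0,-0.77],"grip":0.65},{"xyz":[-42.4,-36.2,0],"turn":[0,0,-0.88],"grip":0.65},{"xyz":[-49.3,-38,0],"turn":[0,0,-0.99],"grip":0.65},{"xyz":[-56.3,-39.2,0],"turn":[0,0,-1.1],"grip":0.65},{"xyz":[-63.5,-39.5,0],"turn":[0,0,-1.2],"grip":0.65},{"xyz":[-63.5,-39.5,0],"turn":[0,0,-1.2],"grip":0.65}]}}

```text
clock: 13.6
tcp_pos: [0.5866, -0.3039, 0.0966]
orientation: [0.001, 0.754, -0.657, -0.0]
wrist_force: [-4.5, -0.8, 0.5]
finger_gap: 0.0556
grip_force: 2.2
```

Run:
```python
from h import *
print(bars(shot("top")),bars(shot("side")))
```

```text
[(array([492., 193.]), 144, np.float64(166.6))] [(array([ 545., -208.]), 112, np.float64(105.2)), (array([493., 205.]), 144, np.float64(166.1))]
```

{"name": "apply_moves", "arguments": {"rows": [{"xyz":[0,8,0],"turn":[0,0,0],"grip":0.65},{"xyz":[0,15,0],"turn":[0,0,0],"grip":0.65},{"xyz":[0,15,-10],"turn":[0,0,0],"grip":0.65},{"xyz":[0,15,-40],"turn":[0,0,0],"grip":0.65},{"xyz":[0,15,-80],"turn":[0,0,0],"grip":0.65},{"xyz":[0,15,-120],"turn":[0,0,0],"grip":0.65},{"xyz":[0,15,-140],"turn":[0,0,0],"grip":0.65},{"xyz":[0,15,-140],"turn":[0,0,0],"grip":0.65},{"xyz":[0,15,-140],"turn":[0,0,0],"grip":0.65}]}}

```text
clock: 14.45
tcp_pos: [0.5735, -0.3064, 0.2399]
orientation: [-0.001, 0.754, -0.657, 0.003]
wrist_force: [-0.5, 0.1, 0.1]
finger_gap: 0.056
grip_force: 0.0
```

Run:
```python
from h import *
t=shot("top"); s=shot("side"); print(bars(t),bars(s)); print(env.get_state()["wrist_force"])
cv2.imwrite("pics/end.png",s["color"])
```

```text
[(array([ 548., -217.]), 89, np.float64(117.7)), (array([492., 193.]), 144, np.float64(166.6))] [(array([ 551., -231.]), 159, np.float64(104.3)), (array([493., 205.]), 144, np.float64(166.0))]
[ 0.56438463  0.47310615 -0.50165314]
```

View pics/end.png

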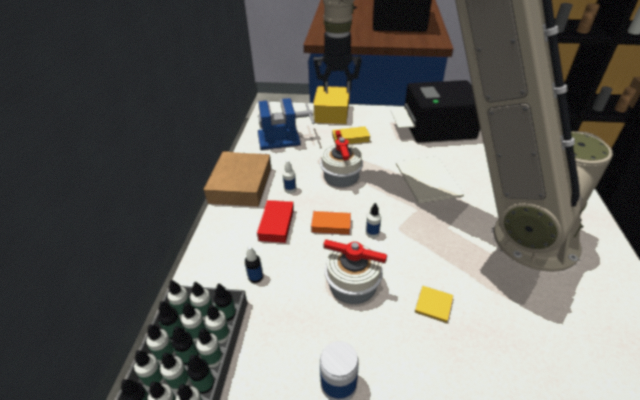

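The final side view shows both bars turned, at (354,251) and (342,146), by about 112° clockwise and 120° counterclockwise. The bystanders are where they were, and the gripper is clear of everything at (338,70).

```bash
python3 -c "
from workcell import ticket; print(ticket.hand_in())"
```

```text
the job is handed in; nothing more can be done
None
```

Both clamping nuts are loosened past a quarter turn: the one on the robot's left about 112° clockwise, and the one on its right (the left-hand one of the pair if clockwise is taken as tightening, so judge by direction) about 120° counterclockwise; in the last pictures the cartons, bottles and tub are where they were, the arm is clear of everything, and the job is handed in.

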